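# Seat the gallery rail on the hall shelf

### The arm

A 6-joint arm with a two-finger parallel gripper is mounted at the origin on the work surface. World frame = base frame: x ahead of the robot, y to its left, z up, the work surface at z = 0. Lengths are in mm, angles in rad, forces in N, time in s.
With the tool pointing down it reaches from about 225 to 725 mm from the base axis. Payload 3.1 kg.
Tool frame: the origin (TCP) lies on the mounting face of the last link; the fingertips stand 173 mm ahead of it and the grasp point (between the pads) lies 155 mm ahead of it (tcp_to_tips is the distance from the TCP to the fingertips, in mm); z points along the fingers, y is the line along which they close (so a half turn about z gives the same grasp; the last joint's range is limited). The gripper opens to 85 mm and grips with 20 to 120 N. Pads are 22 mm wide; open, the fingers measure 114 mm over their backs; the gripper's body (76 mm by 85 mm) begins 54 mm behind the grasp point. The pads swing forward as they close: fully open they stand 13 mm farther back than shut.
Start: joints at [-1.32, 0.048, 0.099, 1.622, 0, 1.443], TCP at [194.133, -487.781, 404.712] pointing down, gripper open.
Joint ranges: [-2.91, 2.91], [-0.99, 1.94], [-1.21, 1.42], [-2.12, 2.29], [-1.49, 1.47], [-3.14, 3.14]. Speed limits (rad/s): [2.79, 2.79, 3.14, 3.14, 3.14, 3.14].

### API

Orientations are given as [roll, pitch, yaw] about the fixed x, y, z axes, in that order (R = Rz(yaw) Ry(pitch) Rx(roll)).
In Python, from station import * gives the robot as it stands.
- The arm moves only by the tool drive_tool, never from a script. Its argument "targets" is one flat list of numbers, 7 for each row, row after row: the opening, from 0 (shut) to 1 (fully open), then the shift along the tool's x, y, z in cm, then the turn, a rotation vector about the tool's x, y, z in degrees. In form: [hand, x, y, z, wx, wy, wz, hand, x, y, z, wx, wy, wz, ...]. A call has 1 to 12 rows; each row shifts and turns the commanded pose from where the row before left it, along the tool's axes as they then stand; what a row does not reach is not made up. A row lasts 1/12 s, in which the tool goes at most 41.7 mm and 7.16 degrees, less where a joint would pass 70% of its speed; a pose out of reach is approached as far as the arm can. A call is refused whole if a number of a shift passes 4.17 or a number of a turn 7.16, either way. A call with a gripper value outside its range is refused whole. The fingers move at their own pace and stop on an object; the grip force is fixed at half the most. Time passes only in rows, so rows that do not move let the fingers close. It gives the time, the measured TCP pose, the force, the opening and the grip force at its end, in the units of the state.
- state(): the state, without advancing time (a new reading comes with each control period).
- read_camera(name): name is "scene" or "side" or "wrist"; returns the picture (384x512x3 uint8, blue, green, red); there is no depth.
- get_calibration(name): a dict with "fx", "fy", "cx", "cy" (pixels), "k1" (the pictures are not rectified: a ray, as slopes to the right and down, at radius r is drawn at 1 + k1 r^2 times it, then the intrinsics apply), "pose" (4x4, takes a point from camera to world coordinates); the wrist camera has in their place "hand_eye" (4x4, takes a point from camera to tool coordinates, whose origin is the TCP and whose axes are the flange's). Camera axes: x right, y down, z forward; pixel columns grow to the right and rows downward; lengths in mm; the calibration is good to about 2 mm. A picture is of the moment at which its call begins: read the wrist's pose just before it. get_calibration takes no time and is no camera call.
- sign_off(): hands the job in; it is judged then, once.
The state is a dict: "t": time; "q": joint angles; "qvel": joint speeds; "tau": joint torques, N m; "position": TCP position; "tool_rot": TCP orientation; "ft_force": force on the tool from outside, world axes, zero at the start; "ft_torque": the same for the moment, N m; "grip_width": opening from 0.0 (shut) to 1.0 (fully open); "finger_force": force on a finger pad.
Only numpy, scipy, OpenCV 4.12 (cv2) and the standard library are available. Lean on these libraries where they do the work, as an engineer would, in place of code of your own. Each camera call takes 0.05 s, during which the arm holds its last target. There are 200 camera calls.

### The job

Pick up the loose gallery rail standing on the bench and fit it along the front of the pine hall shelf, so that each of its six teeth goes into its own slot. The slots' exact place along the shelf has to be found by feel: touch and slide gently, never with more than about 2 kg of push on the soft pine. Once the teeth are in, press the rail down firmly for a moment so that it sits fully home, then let go, and leave the flashlight, the vial and the lead weight on the shelf undisturbed.

Things in the scene. Friction and masses are not known exactly. Their poses are not given: they have to be found in the camera images.
- rail: Loose pale wooden bar, 0.11-0.22 kg, 180 long (y), 22 thick (x), 44 tall, upright on six equal teeth under it: each 14 (x) by 11 (y), 14 tall, centres 28 apart (y = -70 to 70). Origin: centre of the underside, at the teeth's feet; z up; bar 14 to 58 above it. Either way round fits. Grip across the thickness at mid length, about 42 above the origin. Stands on the bench left of the shelf.
- shelf: Fixed chunky pine shelf, 220 deep (x), 340 long (y), top 140 above its origin (centre of underside, on the bench), z up. Its front (+x, away from the robot) has three iron hooks and a padlock. Along the front of its top, 55 before its centre, a six-slotted wooden strip, 28 wide, 190 long, 3 proud, lies on rubber. Pressed, it sinks 1 mm per 5 N (4 at most). It never slides, but lies up to 8 mm off-centre either way along y.
- row_mid (a point): Shelf point level with the strip's top (143 up), on its centre line, at the middle of the shelf's length; axes as the shelf's. The slots (28 apart, each 18 in x by 13.5 in y, deeper than the teeth) lie on x = 0 here, the row's middle at an unmeasured y of -8 to 8. Rail origin: level with this point when the teeth rest on the strip, 14 below when home (bar's underside on the strip).
- flashlight: Steel flashlight, 125 long, 34 across, lying along the shelf's y on the rear half of its top. Leave alone. Origin: under its middle.
- vial: Glass vial with a cork, 24 across, 60 tall, upright on the rear half of the shelf. Leave alone. Origin: centre of its underside.
- sinker: Lead fishing weight, 32 across, 45 tall, upright on the rear half of the shelf. Leave alone. Origin: centre of its underside.
Things that resemble listed ones, but are neither listed nor needed, are in the scene too. What is meant by the rail is not black, orange or purple, and is the smaller of those in its own colour.

How it is judged:
By the outcome, as a careful person would: the job done as asked, in the order asked, and still so for the second after the job is handed in, with the robot touching nothing.
It also fails if it takes over 61 s, if anything falls off the work surface, if the arm or the gripper's body presses on something with over 40 N, if the wrist force passes 120 N, or if a joint passes its speed limit or range.

## Working session

There is one attempt and no reset: what is moved stays moved. The work goes in short steps, Python scripts to look and compute and a tool call to move; the robot and the scene stay as the last step left them, time stands still between calls to the robot, and variables do not carry over. Pictures are saved under pics/ and viewed, at most 10 in all, crops included, and the job is handed in when it is done.

Besides the shell and the picture viewer there is one more tool, called after "Request:" as name(argument=value, ...) on one line, values as JSON. drive_tool: Moves the arm, as the interface text tells. Its arguments: {"type":"object","properties":{"targets":{"type":"array","items":{"type":"number"}}},"required":["targets"]}

```bash
ls; mkdir -p pics; python3 - <<'E'
from station import *
import cv2,numpy as np
s=state();print(s)
a=read_camera("scene");b=read_camera("side")
cv2.imwrite("pics/scene0.png",a);cv2.imwrite("pics/side0.png",b)
for n in("scene","side","wrist"):print(n,get_calibration(n))
E
```

```text
pics
{'t': 0.0, 'q': array([-1.31979037e+00,  4.87765912e-02,  9.75779386e-02,  1.62197930e+00,
       -1.41776778e-05,  1.44299283e+00]), 'qvel': array([-5.45652394e-04,  8.90612806e-04,  2.86958862e-04,  2.03706067e-06,
        1.83661124e-03,  4.94124958e-04]), 'tau': array([ 7.13284517e-04, -3.38784170e+01,  3.20013106e+01,  2.03739794e-02,
       -5.40777637e-05,  1.44968922e-06]), 'position': array([ 194.08756573, -487.59235215,  403.49323794]), 'tool_rot': array([-3.13922865e+00, -2.89489732e-04,  3.78809125e-01]), 'ft_force': array([ 0.07403471, -0.25175935,  0.36927713]), 'ft_torque': array([-0.04603048, -0.02489682, -0.02116149]), 'finger_force': 0.0, 'grip_width': 0.998879155532604}
scene {'fx': 410.041886208079, 'fy': 410.041886208079, 'cx': 246.90293101227547, 'cy': 193.99609110922762, 'k1': 0.04059008887975802, 'pose': array([[ 7.54526686e-01,  4.51215289e-01, -4.76544061e-01,
         1.09303812e+03],
       [ 6.56230734e-01, -5.26619920e-01,  5.40400485e-01,
        -5.38197396e+02],
       [-7.12063438e-03, -7.20469446e-01, -6.93450124e-01,
         8.94686958e+02],

[... 364 characters left out ...]
76495e-01,
         5.95205814e+02],
       [-1.86948074e-02, -8.10076642e-01, -5.86025886e-01,
         5.72287393e+02],
       [ 0.00000000e+00,  0.00000000e+00,  0.00000000e+00,
         1.00000000e+00]])}
wrist {'fx': 323.79430193698937, 'fy': 323.79430193698937, 'cx': 254.86321843207966, 'cy': 185.9221581545928, 'k1': -0.08195783819056246, 'hand_eye': array([[ 1.05763089e-04, -9.56985464e-01, -2.90135849e-01,
         7.47673346e+01],
       [ 9.99999993e-01,  8.55482997e-05,  8.23566257e-05,
        -9.07387294e-01],
       [-5.39934652e-05, -2.90135855e-01,  9.56985466e-01,
         3.11446963e+01],
       [ 0.00000000e+00,  0.00000000e+00,  0.00000000e+00,
         1.00000000e+00]])}
```

View pics/scene0.png

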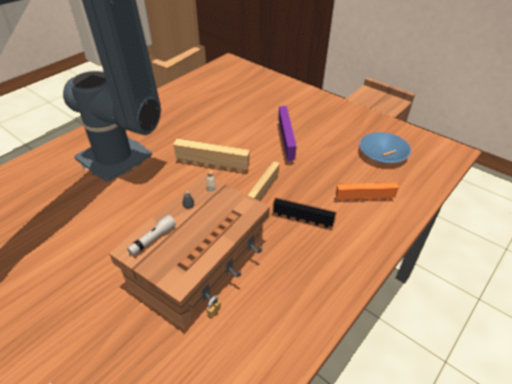

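View pics/side0.png

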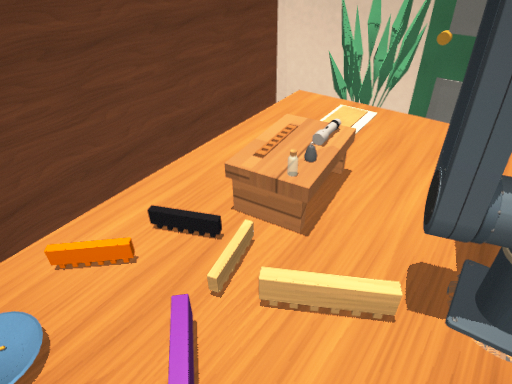

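Pale bars: the larger is at scene (212,155) / side (330,292) and the smaller at scene (264,181) / side (232,257). The smaller one fits, being pale and the smaller of its colour. I'll confirm it in an enlarged crop.

```bash
cat > h.py <<'E'
import cv2,numpy as np
from station import *
from scipy.spatial.transform import Rotation as R
def cam(n,s=None):
    c=get_calibration(n)
    if n!="wrist": return c,c["pose"]
    T=np.eye(4);T[:3,:3]=R.from_euler("xyz",s["tool_rot"]).as_matrix();T[:3,3]=s["position"]
    return c,T@c["hand_eye"]
def KD(c): return np.array([[c["fx"],0,c["cx"]],[0,c["fy"],c["cy"]],[0,0,1]]),np.array([c["k1"],0,0,0,0.])
def cast(n,px,z,s=None):
    c,T=cam(n,s);K,D=KD(c)
    u=cv2.undistortPoints(np.array(px,float).reshape(-1,1,2),K,D)[:,0]
    d=np.c_[u,np.ones(len(u))]@T[:3,:3].T
    return T[:3,3]+d*((z-T[2,3])/d[:,2])[:,None]
def proj(n,P,s=None):
    c,T=cam(n,s);K,D=KD(c);Ti=np.linalg.inv(T)
    return cv2.projectPoints(np.array(P,float).reshape(-1,1,3),cv2.Rodrigues(Ti[:3,:3])[0],Ti[:3,3],K,D)[0][:,0]
E
python3 - <<'E'
import cv2,numpy as np
a=cv2.imread("pics/scene0.png");b=cv2.imread("pics/side0.png")
c=cv2.resize(a[150:330,105:285],(600,600),interpolation=cv2.INTER_CUBIC)
cv2.imwrite("pics/c1.png",c)
d=cv2.resize(b[110:310,190:360],None,fx=3,fy=3,interpolation=cv2.INTER_CUBIC)
cv2.imwrite("pics/c2.png",d)
E
```

```text
(no output)
```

View pics/c1.png

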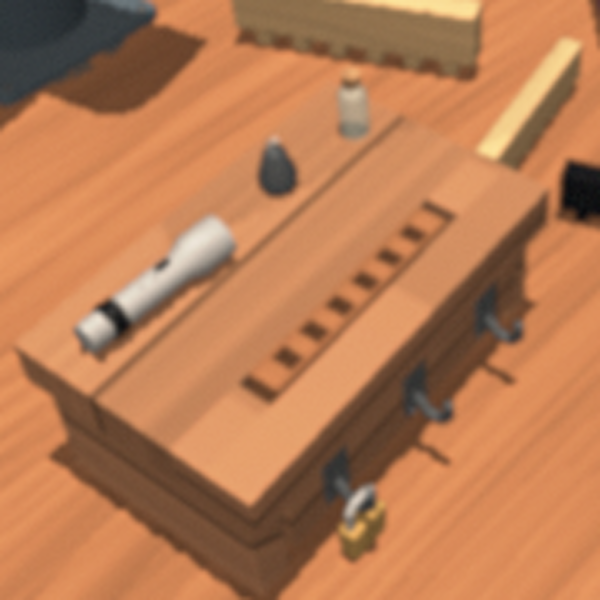

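View pics/c2.png

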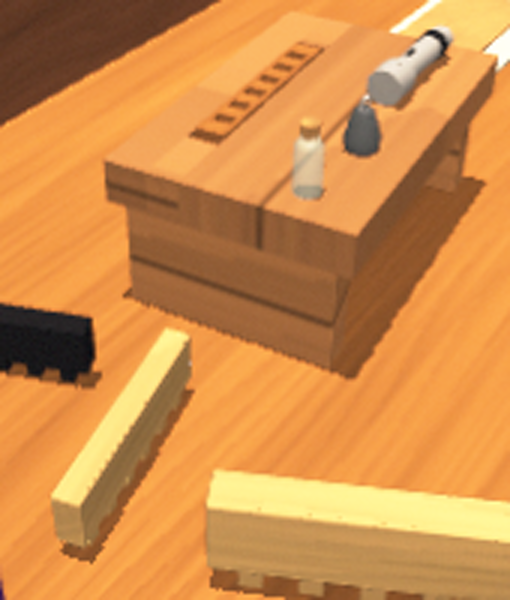

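The crops confirm it: the small pale bar (side about (232,257)) stands on teeth at the shelf's left end. The strip's six slots run from c1 (415,233) to (288,357).

```bash
python3 - <<'E'
from h import *
np.set_printoptions(precision=1,suppress=True)
f=lambda p,s,o:np.array(p,float)/s+np.array(o)
c1=lambda p:f(p,600/180,(105,150)); c2=lambda p:f(p,3,(190,110))
sl=cast("scene",c1([(415,233),(390,257),(366,281),(341,305),(315,331),(288,357)]),143);print(sl)
print("slots mean",sl.mean(0))
print("shelf scene FL,FR,RR",cast("scene",c1([(547,192),(250,510),(18,345)]),140))
print("shelf side FL,RL,RR",cast("side",c2([(107,163),(358,237),(497,55),(290,12)]),140))
# rail top mask
for n,im,c in(("scene","pics/scene0.png",(264,181)),("side","pics/side0.png",(232,257))):
    a=cv2.imread(im);h=cv2.cvtColor(a,cv2.COLOR_BGR2HSV)
    print(n,h[c[1],c[0]],a[c[1],c[0]])
    m=cv2.inRange(h,(18,60,185),(32,170,255))
    nl,L,st,_=cv2.connectedComponentsWithStats(m)
    i=L[c[1]-10:c[1]+10,c[0]-10:c[0]+10];i=np.bincount(i[i>0]).argmax()
    ys,xs=np.where(L==i);print(st[i])
    r=cv2.minAreaRect(np.c_[cast(n,np.c_[xs,ys],58)][:,:2].astype(np.float32));print(r)
print(cast("side",c2([(167,328),(190,338),(53,495),(85,508)]),58))
E
```

```text
[[ 604.5  -50.4  143. ]
 [ 606.8  -79.8  143. ]
 [ 609.5 -107.7  143. ]
 [ 611.6 -135.2  143. ]
 [ 614.4 -163.4  143. ]
 [ 616.5 -191.2  143. ]]
slots mean [ 610.5 -121.3  143. ]
shelf scene FL,FR,RR [[ 650.6   49.   140. ]
 [ 683.1 -286.7  140. ]
 [ 465.4 -303.7  140. ]]
shelf side FL,RL,RR [[ 636.1   58.7  140. ]
 [ 422.5   36.3  140. ]
 [ 457.5 -300.7  140. ]
 [ 671.9 -277.8  140. ]]
scene [ 18 111 242] [137 201 242]
[249 162  29  35 202]
((511.3063659667969, 199.49090576171875), (17.35196304321289, 173.78866577148438), 12.810452461242676)
side [ 17 138 140] [ 64 106 140]
[207 219  46  60 636]
((507.3698425292969, 202.7259979248047), (21.719518661499023, 180.71617126464844), 12.932905197143555)
[[534.8 117.9  58. ]
 [513.6 117.3  58. ]
 [495.4 290.7  58. ]
 [471.9 287.   58. ]]
```

```bash
cat >> h.py <<'E'
def plan(hand,p,yaw,n,dec=2):
    "rows from the measured pose to (p, tool down, yaw deg), n equal rows"
    s=state();p0=s["position"];Rc=R.from_euler("xyz",s["tool_rot"])
    Rt=R.from_euler("xyz",[np.pi,0,np.deg2rad(yaw)])
    rv=(Rc.inv()*Rt).as_rotvec(); out=[]
    print("t",s["t"],"pos",p0,"yaw",np.rad2deg(s["tool_rot"]),"F",s["ft_force"])
    for i in range(n):
        d=Rc.inv().apply((np.array(p)-p0)/n)/10; w=np.rad2deg(rv/n)
        out+=[hand,*np.round(d,dec),*np.round(w,2)]; Rc=Rc*R.from_rotvec(rv/n)
    print([round(float(x),3) for x in out])
E
python3 -c "
from h import *
plan(1,(600,-122,404),95,12)"
```

```text
t 0.1 pos [ 194.07406186 -487.60942865  403.59393455] yaw [-1.79872931e+02 -1.38709116e-02  2.17013837e+01] F [ 0.52289629 -0.35212362 -0.43982102]
[1.0, 4.27, -1.58, 0.0, -0.01, -0.01, -6.11, 1.0, 4.41, -1.12, 0.0, -0.01, -0.01, -6.11, 1.0, 4.51, -0.64, -0.0, -0.01, -0.01, -6.11, 1.0, 4.55, -0.16, -0.0, -0.01, -0.01, -6.11, 1.0, 4.54, 0.33, -0.0, -0.01, -0.01, -6.11, 1.0, 4.48, 0.81, -0.0, -0.01, -0.01, -6.11, 1.0, 4.37, 1.28, -0.0, -0.01, -0.01, -6.11, 1.0, 4.21, 1.74, -0.0, -0.01, -0.01, -6.11, 1.0, 4.0, 2.18, -0.0, -0.01, -0.01, -6.11, 1.0, 3.74, 2.59, -0.0, -0.01, -0.01, -6.11, 1.0, 3.45, 2.97, -0.0, -0.01, -0.01, -6.11, 1.0, 3.11, 3.32, -0.0, -0.01, -0.01, -6.11]
```

Request:
drive_tool(targets=[1,3.0,-1.1,0,0,0,-6.1,1,3.1,-0.8,0,0,0,-6.1,1,3.2,-0.45,0,0,0,-6.1,1,3.2,-0.1,0,0,0,-6.1,1,3.2,0.2,0,0,0,-6.1,1,3.2,0.6,0,0,0,-6.1,1,3.1,0.9,0,0,0,-6.1,1,3.0,1.2,0,0,0,-6.1,1,2.8,1.5,0,0,0,-6.1,1,2.6,1.8,0,0,0,-6.1,1,2.4,2.1,0,0,0,-6.1,1,2.2,2.3,0,0,0,-6.1])

```text
t: 1.1
position: [480.5, -228.7, 404.1]
tool_rot: [-3.141, -0.001, 1.662]
ft_force: [0.2, -1.2, 1.1]
grip_width: 1.003
finger_force: 0.0
```

```bash
python3 -c "
from h import *
plan(1,(600,-122,410),95,7)"
```

```text
t 1.1 pos [ 480.53642546 -228.71251316  404.07886306] yaw [-1.79951642e+02 -2.96882329e-02  9.52118829e+01] F [ 0.18519042 -1.23913937  1.09188705]
[1.0, 1.36, 1.84, -0.09, -0.01, -0.0, 0.03, 1.0, 1.36, 1.84, -0.09, -0.01, -0.0, 0.03, 1.0, 1.37, 1.84, -0.09, -0.01, -0.0, 0.03, 1.0, 1.37, 1.84, -0.09, -0.01, -0.0, 0.03, 1.0, 1.37, 1.84, -0.08, -0.01, -0.0, 0.03, 1.0, 1.37, 1.83, -0.08, -0.01, -0.0, 0.03, 1.0, 1.37, 1.83, -0.08, -0.01, -0.0, 0.03]
```

Request:
drive_tool(targets=[1,2.3,3.2,-0.15,0,0,0,1,2.4,3.2,-0.15,0,0,0,1,2.4,3.2,-0.15,0,0,0,1,1.6,2.2,-0.15,0,0,0,1,0.6,0.8,0,0,0,0,1,0,0,0,0,0,0,1,0,0,0,0,0,0,1,0,0,0,0,0,0])

```text
t: 1.77
position: [596.4, -127.6, 410.5]
tool_rot: [-3.14, 0.0, 1.655]
ft_force: [-0.4, -0.5, 0.1]
grip_width: 0.994
finger_force: 0.0
```

```bash
python3 -c "
from h import *
s=state();a=read_camera('wrist');cv2.imwrite('pics/w1.png',a);np.save('w1.npy',s,allow_pickle=True)
print(s['t'],s['position'],s['tool_rot'],s['ft_force'])
cv2.imwrite('pics/w1b.png',cv2.resize(a,(800,600),interpolation=cv2.INTER_CUBIC))
plan(1,(509,201,404),102.9,10)"
```

```text
1.7667 [ 596.38642183 -127.60033102  410.49451593] [-3.14026784e+00  3.05121763e-04  1.65511009e+00] [-0.38990682 -0.48315881  0.12478981]
t 1.8167 pos [ 596.24131399 -127.87993585  410.73535476] yaw [-1.79952647e+02  1.64853586e-02  9.47917280e+01] F [ 0.23998624 -0.66198259 -1.09919626]
[1.0, 3.35, -0.59, 0.07, -0.0, 0.0, -0.81, 1.0, 3.36, -0.55, 0.07, -0.0, 0.0, -0.81, 1.0, 3.37, -0.5, 0.07, -0.0, 0.0, -0.81, 1.0, 3.37, -0.45, 0.07, -0.0, 0.0, -0.81, 1.0, 3.38, -0.4, 0.07, -0.0, 0.0, -0.81, 1.0, 3.38, -0.36, 0.07, -0.0, 0.0, -0.81, 1.0, 3.39, -0.31, 0.07, -0.0, 0.0, -0.81, 1.0, 3.39, -0.26, 0.07, -0.0, 0.0, -0.81, 1.0, 3.4, -0.21, 0.07, -0.0, 0.0, -0.81, 1.0, 3.4, -0.16, 0.07, -0.0, 0.0, -0.81]
```

View pics/w1b.png

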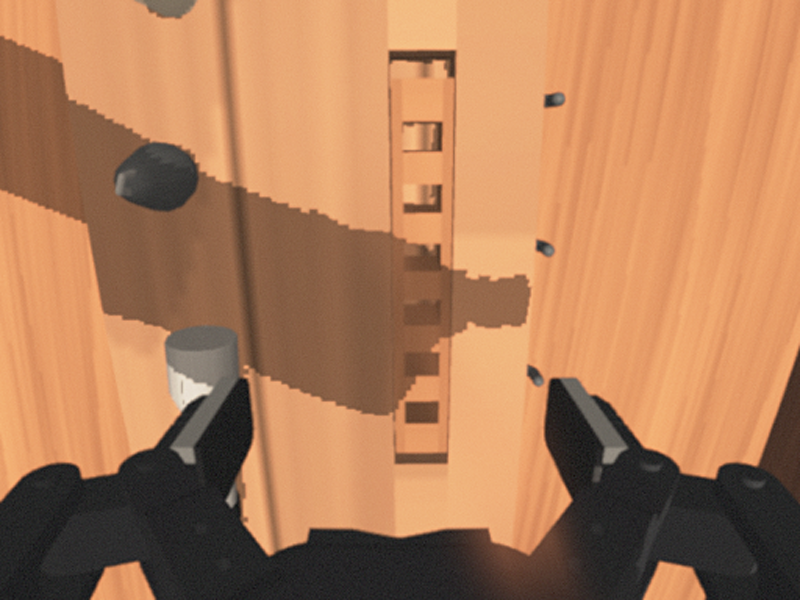

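The wrist view shows the six slots clearly, centred near w1b x=422 at y = 137, 198, 256, 311, 364 and 413. The strip is between its end gaps at about y=78 and y=453.

Request:
drive_tool(targets=[1,3.3,-0.6,0,0,0,-0.8,1,3.4,-0.5,0,0,0,-0.8,1,3.4,-0.5,0,0,0,-0.8,1,3.4,-0.4,0,0,0,-0.8,1,3.4,-0.4,0,0,0,-0.8,1,3.4,-0.4,0,0,0,-0.8,1,3.4,-0.3,0,0,0,-0.8,1,3.4,-0.3,0,0,0,-0.8,1,3.4,-0.2,0,0,0,-0.8,1,3.0,-0.2,0,0,0,-0.8,1,0,0,0,0,0,0,1,0,0,0,0,0,0])

```text
t: 2.82
position: [509.5, 199.3, 411.1]
tool_rot: [3.141, 0.001, 1.797]
ft_force: [-0.3, -1.1, 0.4]
grip_width: 1.003
finger_force: 0.0
```

```bash
python3 - <<'E'
from h import *
np.set_printoptions(precision=1,suppress=True)
s1=np.load('w1.npy',allow_pickle=True).item()
k=1.5625
P=cast("wrist",np.array([(422,137),(422.5,198),(422.5,256),(422,311.5),(422,364.5),(422,413)])/k,143,s1)
print(P[:,:2],P.mean(0)); v=P[0]-P[-1];print("yaw",np.rad2deg(np.arctan2(-v[0],v[1])),np.linalg.norm(v))
s=state();a=read_camera('wrist');cv2.imwrite('pics/w2.png',a);np.save('w2.npy',s,allow_pickle=True)
print(s['t'],s['position'],s['tool_rot'])
h=cv2.cvtColor(a,cv2.COLOR_BGR2HSV)
cv2.imwrite('pics/w2b.png',cv2.resize(a,(800,600),interpolation=cv2.INTER_CUBIC))
E
```

```text
[[ 601.   -51.5]
 [ 603.9  -78.7]
 [ 606.6 -106.2]
 [ 609.1 -134.2]
 [ 611.9 -162.8]
 [ 614.7 -190.9]] [ 607.9 -120.7  143. ]
yaw 5.610949081578884 140.0661160604197
2.8167 [509.5 199.3 411.1] [3.1 0.  1.8]
```

View pics/w2b.png

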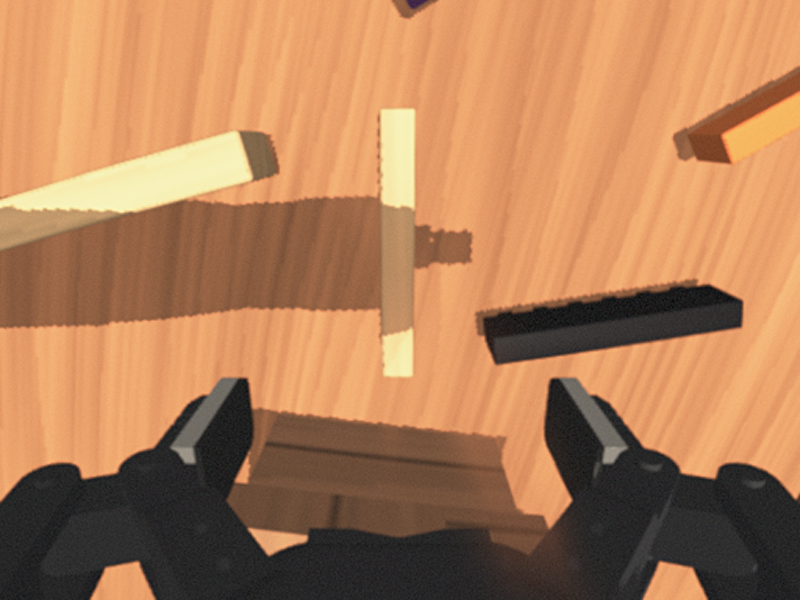

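The small rail's top face spans w2b x 381-415 and y 108-377, almost straight along the image, so the tool yaw is right. The black bar is a decoy.

```bash
python3 - <<'E'
from h import *
np.set_printoptions(precision=1,suppress=True)
s1=np.load('w2.npy',allow_pickle=True).item()
P=cast("wrist",np.array([(381,108.5),(415,108.5),(383.5,377),(413,377)])/1.5625,58,s1)
print(P); c=P.mean(0);v=P[0]+P[1]-P[2]-P[3];y=np.rad2deg(np.arctan2(-v[0],v[1]));print(c,y,np.linalg.norm(v)/2)
plan(1,(c[0],c[1],197),90+y,8)
E
```

```text
[[479.5 287.   58. ]
 [499.6 291.7  58. ]
 [519.7 112.9  58. ]
 [539.9 117.5  58. ]]
[509.7 202.3  58. ] 13.018601460938367 178.77096635835707
t 2.8667 pos [510.  198.4 411. ] yaw [180.    0.1 102.9] F [ 0.1 -0.4  0.5]
[1.0, 0.05, 0.01, 2.68, 0.0, 0.01, -0.02, 1.0, 0.05, 0.01, 2.68, 0.0, 0.01, -0.02, 1.0, 0.05, 0.01, 2.68, 0.0, 0.01, -0.02, 1.0, 0.05, 0.01, 2.68, 0.0, 0.01, -0.02, 1.0, 0.05, 0.01, 2.68, 0.0, 0.01, -0.02, 1.0, 0.05, 0.01, 2.68, 0.0, 0.01, -0.02, 1.0, 0.05, 0.01, 2.68, 0.0, 0.01, -0.02, 1.0, 0.05, 0.01, 2.68, 0.0, 0.01, -0.02]
```

Request:
drive_tool(targets=[1,0.05,0,3.0,0,0,0,1,0.05,0,3.0,0,0,0,1,0.05,0,3.0,0,0,0,1,0.05,0,3.0,0,0,0,1,0.05,0,3.0,0,0,0,1,0.05,0,2.8,0,0,0,1,0,0,2.0,0,0,0,1,0,0,1.2,0,0,0,1,0,0,0.4,0,0,0,1,0,0,0,0,0,0,1,0,0,0,0,0,0])

```text
t: 3.78
position: [510.5, 201.7, 198.1]
tool_rot: [3.139, 0.0, 1.795]
ft_force: [0.5, -0.3, -0.0]
grip_width: 1.0
finger_force: 0.0
```

Request:
drive_tool(targets=[0,0,0,0,0,0,0,0,0,0,0,0,0,0,0,0,0,0,0,0,0,0,0,0,0,0,0,0,0,0,0,0,0,0,0,0,0,0,0,0,0,0,0,0,0,0,0,0,0,0,0,0,0,0,0,0])

```text
t: 4.45
position: [509.9, 202.4, 197.3]
tool_rot: [3.14, -0.0, 1.796]
ft_force: [-0.2, -0.2, 3.0]
grip_width: 0.25
finger_force: 59.2
```

Request:
drive_tool(targets=[0,0,0,-0.8,0,0,0,0,0,0,-1.6,0,0,0,0,0,0,-2.4,0,0,0,0,0,0,-3.0,0,0,0,0,0,0,-3.2,0,0,0,0,0,0,-3.2,0,0,0,0,0,0,-3.0,0,0,0,0,0,0,-2.4,0,0,0,0,0,0,-1.6,0,0,0,0,0,0,-0.8,0,0,0,0,0,0,0,0,0,0])

```text
t: 5.37
position: [509.8, 202.3, 419.0]
tool_rot: [3.138, -0.0, 1.796]
ft_force: [0.1, -0.6, -1.6]
grip_width: 0.25
finger_force: 58.9
```

```bash
python3 -c "
from h import *
plan(0,(607.9,-120.7,418),95.6,16,1)"
```

```text
t 5.3667 pos [509.84395695 202.31512596 419.00468097] yaw [ 1.79789578e+02 -2.12779547e-03  1.02904467e+02] F [ 0.12732627 -0.60686004 -1.58837223]
[0.0, -2.1, 0.1, 0.0, 0.01, -0.0, 0.46, 0.0, -2.1, 0.2, 0.0, 0.01, -0.0, 0.46, 0.0, -2.1, 0.2, 0.0, 0.01, -0.0, 0.46, 0.0, -2.1, 0.2, 0.0, 0.01, -0.0, 0.46, 0.0, -2.1, 0.2, 0.0, 0.01, -0.0, 0.46, 0.0, -2.1, 0.2, 0.0, 0.01, -0.0, 0.46, 0.0, -2.1, 0.2, 0.0, 0.01, -0.0, 0.46, 0.0, -2.1, 0.3, 0.0, 0.01, -0.0, 0.46, 0.0, -2.1, 0.3, 0.0, 0.01, -0.0, 0.46, 0.0, -2.1, 0.3, 0.0, 0.01, -0.0, 0.46, 0.0, -2.1, 0.3, 0.0, 0.01, -0.0, 0.46, 0.0, -2.1, 0.3, 0.0, 0.01, -0.0, 0.46, 0.0, -2.1, 0.3, 0.0, 0.01, -0.0, 0.46, 0.0, -2.1, 0.4, 0.0, 0.01, -0.0, 0.46, 0.0, -2.1, 0.4, 0.0, 0.01, -0.0, 0.46, 0.0, -2.1, 0.4, 0.0, 0.01, -0.0, 0.46]
```

Request:
drive_tool(targets=[0,-1.0,0.1,0,0,0,0.4,0,-2.0,0.2,0,0,0,0.6,0,-3.0,0.2,0,0,0,0.7,0,-3.2,0.25,0,0,0,0.7,0,-3.3,0.3,0,0,0,0.7,0,-3.3,0.35,0,0,0,0.7,0,-3.3,0.4,0,0,0,0.7,0,-3.3,0.4,0,0,0,0.7,0,-3.2,0.5,0,0,0,0.7,0,-3.0,0.5,0,0,0,0.7,0,-2.0,0.4,0,0,0,0.5,0,-1.0,0.3,0,0,0,0.2])

```text
t: 6.37
position: [599.8, -106.9, 413.3]
tool_rot: [-3.136, -0.001, 1.664]
ft_force: [-0.3, -0.4, -0.8]
grip_width: 0.252
finger_force: 58.9
```

Request:
drive_tool(targets=[0,0,0,0,0,0,0,0,0,0,0,0,0,0,0,0,0,0,0,0,0,0,0,0,0,0,0,0])

```text
t: 6.7
position: [599.6, -101.9, 416.7]
tool_rot: [-3.141, -0.001, 1.67]
ft_force: [0.1, 0.1, -1.1]
grip_width: 0.248
finger_force: 58.9
```

```bash
python3 -c "
from h import *
plan(0,(607.9,-120.7,350),95.6,6)
s=state();a=read_camera('wrist');cv2.imwrite('pics/w3b.png',cv2.resize(a,(800,600),interpolation=cv2.INTER_CUBIC));np.save('w3.npy',s,allow_pickle=True)"
```

```text
t 6.7 pos [ 599.63864641 -101.88989023  416.69880696] yaw [-1.79977623e+02 -3.45136974e-02  9.57123330e+01] F [ 0.07264824  0.11082874 -1.06381697]
[0.0, -0.33, 0.11, 1.11, -0.0, -0.01, 0.02, 0.0, -0.33, 0.11, 1.11, -0.0, -0.01, 0.02, 0.0, -0.33, 0.11, 1.11, -0.0, -0.01, 0.02, 0.0, -0.33, 0.11, 1.11, -0.0, -0.01, 0.02, 0.0, -0.33, 0.11, 1.11, -0.0, -0.01, 0.02, 0.0, -0.33, 0.11, 1.11, -0.0, -0.01, 0.02]
```

View pics/w3b.png

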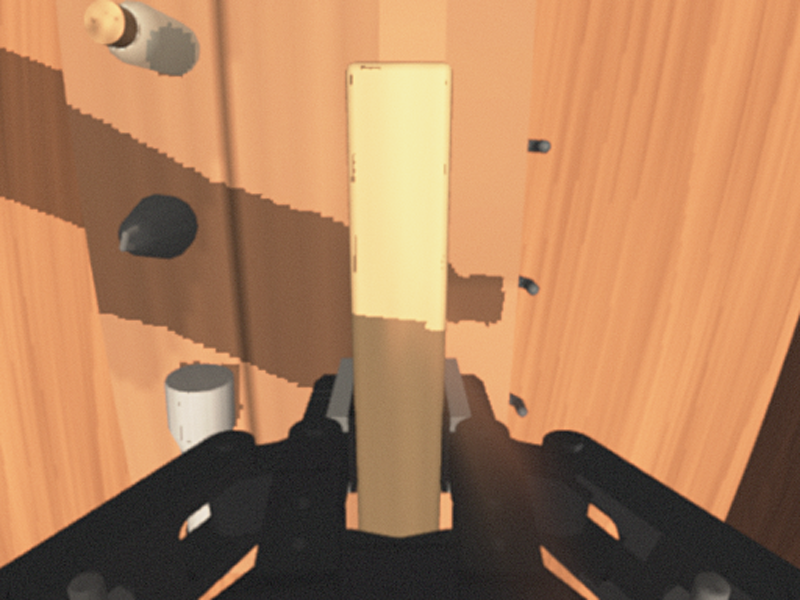

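The rail is held straight, its far top edge at w3b y≈64 and x 348-450. The shelf items are undisturbed. I'll check where the far end lies relative to the tool.

```bash
python3 - <<'E'
from h import *
s=np.load('w3.npy',allow_pickle=True).item()
P=cast("wrist",np.array([(348.5,64),(400,64),(450,64)])/1.5625,s["position"][2]-139.5,s)
print(R.from_euler("xyz",s["tool_rot"]).inv().apply(P-s["position"]))
# same check for rail before gripping: rail end was at
E
```

```text
[[ 89.60241193  -9.45145318 139.55770181]
 [ 89.56728513   0.86363712 139.55365199]
 [ 89.60713987  10.87916233 139.54976434]]
```

Request:
drive_tool(targets=[0,-0.3,0.1,0.6,0,0,0,0,-0.35,0.1,1.2,0,0,0,0,-0.35,0.1,1.4,0,0,0,0,-0.35,0.1,1.4,0,0,0,0,-0.3,0.1,1.2,0,0,0,0,-0.2,0.1,0.7,0,0,0,0,0,0,0.3,0,0,0,0,0,0,0,0,0,0,0,0,0,0,0,0,0,0,0,0,0,0,0,0])

```text
t: 7.58
position: [607.9, -121.1, 349.8]
tool_rot: [3.14, 0.001, 1.669]
ft_force: [0.6, 0.3, -1.7]
grip_width: 0.255
finger_force: 58.9
```

```bash
python3 -c "
from h import *
plan(0,(607.1,-120.3,345),95.6,1,3)"
```

```text
t 7.5833 pos [ 607.91239782 -121.10112298  349.83697126] yaw [1.79898949e+02 3.64774477e-02 9.56133057e+01] F [ 0.62355633  0.34202171 -1.72411215]
[0.0, 0.088, -0.074, 0.484, 0.1, 0.04, 0.01]
```

Request:
drive_tool(targets=[0,0.08,-0.07,0.2,0,0,0,0,0,0,0.2,0,0,0,0,0,0,0.1,0,0,0,0,0,0,0,0,0,0,0,0,0,0,0,0,0,0,0,0,0,0,0,0])

```text
t: 8.08
position: [606.9, -120.4, 343.7]
tool_rot: [3.142, 0.0, 1.669]
ft_force: [0.3, -0.2, -1.1]
grip_width: 0.251
finger_force: 58.9
```

Request:
drive_tool(targets=[0,0,0,0.1,0,0,0,0,0,0,0.1,0,0,0,0,0,0,0.1,0,0,0,0,0,0,0.1,0,0,0,0,0,0,0,0,0,0,0,0,0,0,0,0,0])

```text
t: 8.58
position: [606.9, -120.4, 339.5]
tool_rot: [-3.141, -0.0, 1.669]
ft_force: [0.2, -0.3, -2.0]
grip_width: 0.247
finger_force: 58.9
```

Request:
drive_tool(targets=[0,0,0,0.1,0,0,0,0,0,0,0.1,0,0,0,0,0,0,0,0,0,0,0,0,0,0,0,0,0])

```text
t: 8.92
position: [606.9, -120.4, 337.5]
tool_rot: [-3.141, -0.0, 1.669]
ft_force: [0.4, -0.7, -1.9]
grip_width: 0.248
finger_force: 58.9
```

Request:
drive_tool(targets=[0,0,0,0.1,0,0,0,0,0,0,0.1,0,0,0,0,0,0,0.1,0,0,0,0,0,0,0,0,0,0,0,0,0,0,0,0,0])

```text
t: 9.33
position: [606.9, -120.4, 334.5]
tool_rot: [-3.141, -0.0, 1.669]
ft_force: [-0.1, 0.1, -0.8]
grip_width: 0.253
finger_force: 58.9
```

Request:
drive_tool(targets=[0,0,0,0.1,0,0,0,0,0,0,0.1,0,0,0,0,0,0,0.1,0,0,0,0,0,0,0,0,0,0,0,0,0,0,0,0,0])

```text
t: 9.75
position: [606.9, -120.4, 331.5]
tool_rot: [-3.141, -0.0, 1.669]
ft_force: [0.9, 0.0, -1.0]
grip_width: 0.248
finger_force: 58.9
```

Request:
drive_tool(targets=[0,0,0,0.1,0,0,0,0,0,0,0.1,0,0,0,0,0,0,0.1,0,0,0,0,0,0,0,0,0,0,0,0,0,0,0,0,0])

```text
t: 10.17
position: [606.9, -120.4, 328.5]
tool_rot: [-3.141, -0.0, 1.669]
ft_force: [-0.4, 0.3, -0.7]
grip_width: 0.249
finger_force: 58.9
```

Request:
drive_tool(targets=[0,0,0,0.1,0,0,0,0,0,0,0.1,0,0,0,0,0,0,0,0,0,0,0,0,0,0,0,0,0,0,0,0,0,0,0,0])

```text
t: 10.58
position: [606.9, -120.4, 326.7]
tool_rot: [-3.142, -0.0, 1.669]
ft_force: [-0.6, -0.0, -0.8]
grip_width: 0.253
finger_force: 58.9
```

Request:
drive_tool(targets=[0,0,0,0.1,0,0,0,0,0,0,0,0,0,0,0,0,0,0,0,0,0,0,0,0,0,0,0,0])

```text
t: 10.92
position: [607.0, -120.5, 326.0]
tool_rot: [3.141, 0.0, 1.669]
ft_force: [-0.2, 0.2, -0.3]
grip_width: 0.249
finger_force: 59.0
```

Request:
drive_tool(targets=[0,0,0,0.1,0,0,0,0,0,0,0,0,0,0,0,0,0,0,0,0,0,0,0,0,0,0,0,0])

```text
t: 11.25
position: [607.0, -120.4, 325.4]
tool_rot: [3.141, 0.0, 1.669]
ft_force: [-0.5, 0.7, 3.5]
grip_width: 0.247
finger_force: 59.4
```

Request:
drive_tool(targets=[0,0,0,0.1,0,0,0,0,0,0,0,0,0,0,0,0,0,0,0,0,0,0,0,0,0,0,0,0])

```text
t: 11.58
position: [606.9, -120.4, 324.9]
tool_rot: [3.14, 0.001, 1.669]
ft_force: [-2.2, -0.7, 5.8]
grip_width: 0.248
finger_force: 59.8
```

Request:
drive_tool(targets=[0,0,0,0.1,0,0,0,0,0,0,0.1,0,0,0,0,0,0,0,0,0,0,0,0,0,0,0,0,0,0,0,0,0,0,0,0])

```text
t: 12.0
position: [606.8, -120.4, 324.1]
tool_rot: [3.14, 0.001, 1.669]
ft_force: [-2.8, 0.6, 8.7]
grip_width: 0.248
finger_force: 60.3
```

Request:
drive_tool(targets=[0,0,0,0.1,0,0,0,0,0,0,0,0,0,0,0,0,0,0,0,0,0,0,0,0,0,0,0,0])

```text
t: 12.33
position: [606.7, -120.3, 323.8]
tool_rot: [3.139, 0.001, 1.669]
ft_force: [-3.8, 0.6, 11.3]
grip_width: 0.251
finger_force: 60.6
```

Request:
drive_tool(targets=[0,0,0,0.1,0,0,0,0,0,0,0.05,0,0,0,0,0,0,0,0,0,0,0,0,0,0,0,0,0,0,0,0,0,0,0,0,0,0,0,0,0,0,0,0,0,0,0,0,0,0,0,0,0,0,0,0,0])

```text
t: 13.0
position: [606.6, -120.3, 323.2]
tool_rot: [3.139, 0.001, 1.669]
ft_force: [-4.1, 1.9, 14.4]
grip_width: 0.25
finger_force: 60.9
```

Request:
drive_tool(targets=[0,0,0,-0.15,0,0,0,0,0,0,-0.2,0,0,0,0,0,0,-0.2,0,0,0,0,0,0,-0.1,0,0,0,0,0,0,0,0,0,0,0,0,0,0,0,0,0,0,0,0,0,0,0,0])

```text
t: 13.58
position: [607.1, -120.5, 325.5]
tool_rot: [3.141, 0.0, 1.669]
ft_force: [-0.0, 0.6, 2.3]
grip_width: 0.252
finger_force: 59.2
```

Request:
drive_tool(targets=[0.4,0,0,0,0,0,0,0.6,0,0,0,0,0,0,0.8,0,0,0,0,0,0,1,0,0,0,0,0,0,1,0,0,0,0,0,0,1,0,0,0,0,0,0,1,0,0,0,0,0,0,1,0,0,0,0,0,0])

```text
t: 14.25
position: [606.9, -120.4, 325.7]
tool_rot: [3.142, -0.0, 1.669]
ft_force: [0.2, -0.3, 0.9]
grip_width: 1.001
finger_force: 0.0
```

Request:
drive_tool(targets=[1,0,0,-0.5,0,0,0,1,0,0,-1,0,0,0,1,0,0,-1.5,0,0,0,1,0,0,-2,0,0,0,1,0,0,-2,0,0,0,1,0,0,-2,0,0,0,1,0,0,-1.5,0,0,0,1,0,0,-1,0,0,0,1,0,0,-0.5,0,0,0,1,0,0,0,0,0,0,1,0,0,0,0,0,0])

```text
t: 15.17
position: [607.0, -120.5, 446.1]
tool_rot: [3.141, 0.0, 1.669]
ft_force: [-0.6, 0.5, -1.6]
grip_width: 0.998
finger_force: 0.0
```

```bash
python3 - <<'E'
from h import *
s=state();print(s['t'],s['position'])
a=read_camera('side');b=read_camera('scene');w=read_camera('wrist')
o=np.hstack([cv2.resize(a[110:230,220:380],(400,300),interpolation=cv2.INTER_CUBIC),cv2.resize(b[165:330,105:285],(400,300),interpolation=cv2.INTER_CUBIC)])
cv2.imwrite('pics/end.png',np.vstack([o,np.hstack([cv2.resize(w,(400,300)),np.zeros((300,400,3),np.uint8)])]))
E
```

```text
15.1667 [ 606.97019671 -120.45794163  446.09276855]
```

View pics/end.png

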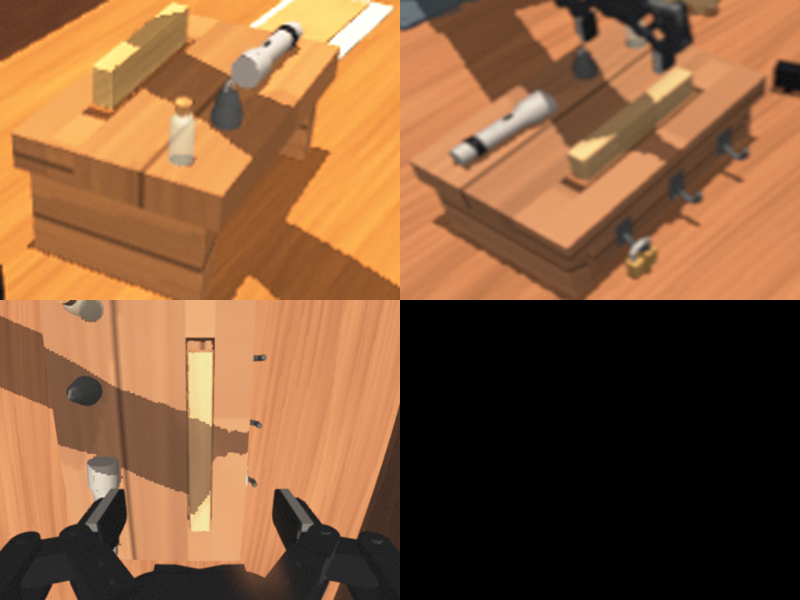

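The pictures show the rail flush on the strip, released, with the flashlight, vial and sinker still in place.

```bash
python3 -c "
from station import *
print(sign_off())"
```

```text
the job is handed in; nothing more can be done
None
```

The small pale rail is seated on the shelf with its six teeth in the slots, was pressed home with about 16 N and released, and the job was handed in at about 15 s; the slots were placed by camera, and the teeth went in on the first gentle descent, so no sliding was needed.

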